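# Clear the bench and hold the board holder's jaw open

## Robot

A 6-joint arm with a two-finger parallel gripper is mounted at the origin on the work surface. World frame = base frame: x ahead of the robot, y to its left, z up, the work surface at z = 0. Lengths are in m, angles in rad, forces in N, time in s.
With the tool pointing down it reaches from about 0.275 to 1 m from the base axis. Payload 8.4 kg.
Tool frame: the origin (TCP) lies between the finger pads; the fingertips stand 19 mm ahead of it and the grasp point (between the pads) is the TCP; z points along the fingers, y is the line along which they close (so a half turn about z gives the same grasp; the last joint's range is limited). The gripper opens to 85 mm and grips with 20 to 120 N. Pads are 22 mm wide; open, the fingers measure 114 mm over their backs; the gripper's body (76 mm by 85 mm) begins 54 mm behind the grasp point. The pads swing forward as they close: fully open they stand 13 mm farther back than shut.
Start: joints at [-1.289, 0.353, 1.633, -0, 1.155, -0.002], TCP at [0.175, -0.6, 0.25] pointing down, gripper open.
Joint ranges: [-2.63, 2.63], [-0.92, 2.1], [0.06, 2.66], [-1.3, 4.44], [0, 2.69], [-3.02, 3.02]. Speed limits (rad/s): [2.22, 2.22, 2.79, 3.14, 3.14, 3.14].

## Interface

Orientations are given as a rotation vector (axis times angle).
In Python, from station import status, imaging, bot gives the robot as it stands.
- The arm moves only by the shell command python3 -m crank 'ROWS' [FORCE]. ROWS is JSON, a list of rows, each a list of 3 entries, a list of its own where there are three numbers: the shift along the world's x, y, z as a fraction of full scale, then the turn about the world's z as a fraction of full scale, then the opening, from 0 (shut) to 1 (fully open). In form: [[[tx, ty, tz], spin, hand], ...]. A call has 1 to 5 rows; each row is the pose to reach, as a shift and turn from the pose commanded when the call began, turning the shorter way round; what a row does not reach only later rows make up. Full scale, the value 1, is 50 cm for a shift and pi rad for a turn. A row lasts 1/10 s, in which the tool goes at most 50 mm and 8.59 degrees, less where a joint would pass 70% of its speed; a pose out of reach is approached as far as the arm can. A call with a number of a shift or a turn outside -1 to 1 is refused whole. A call with a gripper value outside its range is refused whole. The fingers move at their own pace and stop on an object; FORCE is the grip in N (left out, the last holds). Time passes only in rows, so rows that repeat a pose let the fingers close. It gives the time, the measured TCP pose, the force, the opening and the grip force at its end, in the units of the state.
- status.read_state(): the state, without advancing time (a new reading comes with each control period).
- imaging.read_camera(name): name is "side" or "top" or "wrist"; returns a dict with "img" (480x640x3 uint8, red, green, blue), "K" (3x3 intrinsics, pixels), "k1" (the pictures are not rectified: a ray, as slopes to the right and down, at radius r is drawn at 1 + k1 r^2 times it, then the intrinsics apply), "rvec" (rotation vector, rad) and "tvec" (3), from world to camera coordinates, as OpenCV has them. Camera axes: x right, y down, z forward; pixel columns grow to the right and rows downward; lengths in m; the calibration is good to about 2 mm. A picture is of the moment at which its call begins. There is no depth.
- bot.hand_in(): hands the job in; it is judged then, once.
The state is a dict: "t": time; "joint_pos": joint angles; "qvel": joint speeds; "joint_efforts": joint torques, N m; "eef_pos": TCP position; "orientation": TCP orientation; "force": force on the tool from outside, world axes, zero at the start; "torque": the same for the moment, N m; "opening": opening from 0.0 (shut) to 1.0 (fully open); "gripper_force": force on a finger pad.
Only numpy, scipy, OpenCV 4.12 (cv2) and the standard library are available. Lean on these libraries where they do the work, as an engineer would, in place of code of your own. Each camera call takes 0.05 s, during which the arm holds its last target. There are 200 camera calls.

## Task

Get the board holder ready for the next circuit board: put the two loose heat sinks and the loose transformer lying on the bench into the bins that already hold their own kind, then pull the holder's spring-loaded jaw back until the pointer on its end is level with the cursor clamped on the scale. Finish while still holding the jaw there against its spring, so that I can drop the board in. Leave the multimeter, the solder stand and the screwdriver where they are.

Things in the scene. Friction and masses are not known exactly. Their poses are not given: they have to be found in the camera images.
- sink1_center (a point): Loose heat sink of bare aluminium, lying on the bench with its five upright fins on top: 38 mm along its x (the way the fins run), 25 mm along its y, 20 mm high. Gripped across its y (25 mm), over the two outer fins, from above. This point is its centre, 10 mm above the bench. Mass 25 to 50 g.
- sink2_center (a point): Second loose heat sink, the same as the first; this point is its centre, axes likewise.
- trafo_center (a point): Loose small transformer standing on the bench: dark laminated steel core 34 mm along its x, 14 mm along its y, 28 mm high; copper winding through it, 21 mm along x, sticking out to 27 mm along y, 4.5 to 23.5 mm up. Gripped from above across its x (34 mm), over the ends of the core. This point is its centre, 14 mm above the bench. 60 to 120 g.
- sink_bin: Open-fronted plastic bin, fixed, 170 mm along its x, 130 mm along its y, walls and floor 3 mm; back and sides 50 mm high, sloping down at the front to the 28 mm lip at the -x end (towards the robot). Its stock of heat sinks fills the back from x = +30 mm on, up to 23 mm high; the rest of the floor is empty. Origin: centre of its underside. The two bins may stand either way round.
- trafo_bin: Bin of the same kind and size, with a stock of three transformers at its back from x = +34 mm on, up to 31 mm high. Origin: centre of its underside.
- holder: Aluminium circuit-board holder, fixed: end blocks 22 mm thick, 52 mm high, x = -66 to 110 mm, 280 mm apart along its y, joined by two 10 mm rods 35 mm up; a fixed jaw (140 x 16 mm, 63 mm high, black clamp knobs to 78 mm) with its clamping face at y = +67 mm; a sliding jaw; a scale bar along its +x side (x = 87 to 109 mm, top 45 mm up). Origin: midway between the end blocks, on the bench.
- jaw: The holder's sliding jaw, a bar 140 x 16 mm, 18 to 63 mm above the bench. Springs on the rods push it to +y against a stop, its clamping face then 60 mm from the fixed one. It is pulled along the holder's -y, at most 85 mm, against 5.4 N at the stop and 1.2 N more per 10 mm; let go, it springs back. Origin: middle of its underside, 18 mm up; axes as the holder's.
- knob (a point): Centre of the round black pull knob that stands on the middle of the sliding jaw's top: 25 mm across, from 71 to 101 mm above the bench, on a thin stud; this point is 86 mm up, and moves with the jaw.
- pointer (a point): Tip of the thin steel pointer on the +x end of the sliding jaw, flush with its clamping face, 43 mm above the bench; moves with the jaw.
- mark (a point): The mark: tip of the dark steel point of the black cursor (14 x 26 mm) clamped on the scale bar, 46 mm above the bench; it does not move. At the start it is 30 to 60 mm from the pointer along the holder's -y; they are level when both have the same place along the holder's y (the two tips pass about 2 mm apart in x). Axes as the holder's.
- meter: Yellow multimeter lying on the bench, 190 x 92 x 43 mm, left of the work; to be left alone. Origin: centre of its underside.
- spool_stand: Dark steel solder-spool stand, 110 x 120 mm, 154 mm high, right of the holder; to be left alone. Origin: centre of its underside.
- driver: Yellow-handled screwdriver about 190 mm long lying behind the bins; to be left alone. Origin: its underside.
Not all that is in view belongs to the job. Leave any blue or green look-alike of the part that bears sink2_center alone. What is shaped like the trafo_bin but black is not meant.

How it is judged:
By the outcome, as a careful person would: the job done as asked, in the order asked, and still so for the second after the job is handed in, while the arm keeps its last pose, push and grip.
It also fails if it takes over 70 s, if anything falls off the work surface, if the arm or the gripper's body presses on something with over 40 N, if the wrist force passes 120 N, or if a joint passes its speed limit or range.

## Working session

There is one attempt and no reset: what is moved stays moved. The work goes in short steps, Python scripts to look and compute and a shell command to move; the robot and the scene stay as the last step left them, time stands still between calls to the robot, and variables do not carry over. Pictures are saved under pics/ and viewed, at most 11 in all, crops included, and the job is handed in when it is done.

```bash
ls; mkdir -p pics; python3 - <<'E'
from station import status, imaging
import cv2
for n in ("top","side"):
    c=imaging.read_camera(n); cv2.imwrite(f"pics/{n}0.png",c["img"][:,:,::-1])
    print(n,c["K"],c["k1"],c["rvec"],c["tvec"])
print(status.read_state())
E
```

```text
pics
top [[503.38667584   0.         313.67911983]
 [  0.         503.38667584 240.70046194]
 [  0.           0.           1.        ]] -0.07205099484880746 [ 2.15856919 -2.13157575  0.15027616] [0.00464493 0.52671498 1.17976609]
side [[440.57457844   0.         319.94182792]
 [  0.         440.57457844 234.60824357]
 [  0.           0.           1.        ]] -0.0550799210157288 [ 2.33270231 -0.35448619  0.16885464] [-0.51499196  0.13935964  0.94822992]
{'t': 0.1, 'joint_pos': array([-1.28940263e+00,  3.53621663e-01,  1.63407468e+00, -1.56408450e-05,
        1.15520379e+00, -2.40209132e-03]), 'qvel': array([ 0.00108598, -0.00040598, -0.00186538, -0.00033059, -0.00053979,
        0.00087397]), 'joint_efforts': array([ 1.11758523e-03, -6.06357408e+01, -3.42821789e+01,  2.48697899e-05,
        4.01429774e-03,  1.30386999e-05]), 'eef_pos': array([ 0.17487992, -0.59960219,  0.24960364]), 'orientation': array([-3.10873647e+00, -4.44117905e-01,  3.07691902e-04]), 'force': array([-0.21264157, -0.56973872,  1.34413675]), 'torque': array([-0.02023632, -0.01076693,  0.00361151]), 'gripper_force': 0.0, 'opening': 1.0004111175609243}
```

View pics/top0.png

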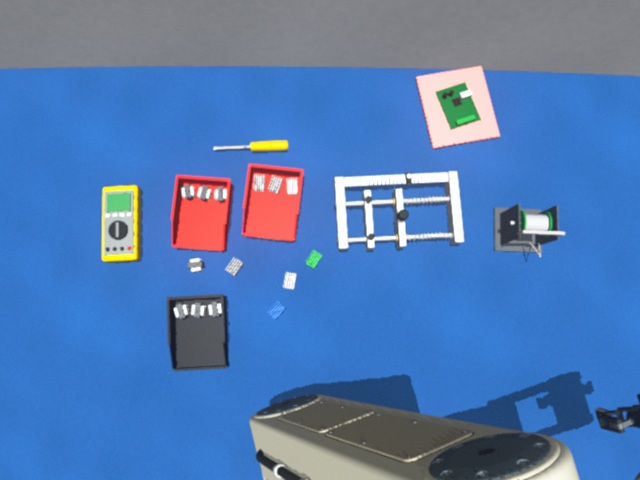

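View pics/side0.png

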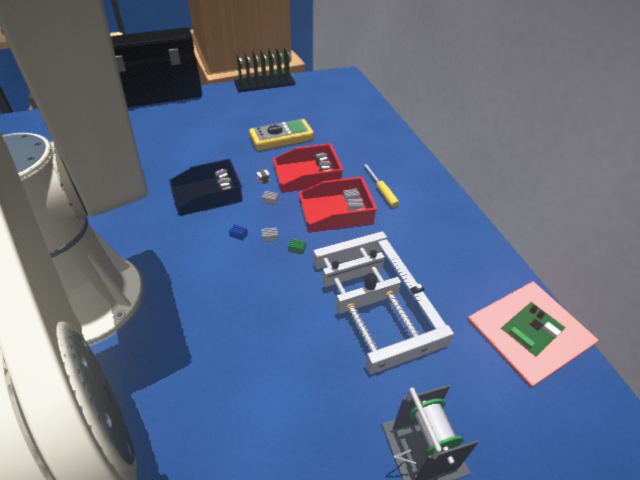

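The top view shows the following:
- **Bins:** red transformer bin at (201,213) and red sink bin at (273,203). The black bin at (198,332) is not meant.
- **Loose parts:** transformer at (195,265), and bare heat sinks at (234,266) and (289,281).
- **Look-alikes:** green at (314,259) and blue at (276,310), both to be left alone.
- **Holder:** about (400,210), with the knob near (403,215) and the cursor near (408,180).

I'll confirm these in an enlarged crop and measure.

```bash
cat > h.py <<'E'
import numpy as np, cv2
from station import status, imaging
def world(c,px,z):
    px=np.array(px,float).reshape(-1,1,2)
    n=cv2.undistortPoints(px,c["K"],np.array([c["k1"],0,0,0.])).reshape(-1,2)
    R=cv2.Rodrigues(np.array(c["rvec"],float))[0]; t=np.array(c["tvec"],float)
    C=-R.T@t; d=np.c_[n,np.ones(len(n))]@R
    return C+d*((np.array(z)-C[2])/d[:,2])[:,None]
def pix(c,P):
    return cv2.projectPoints(np.array(P,float).reshape(-1,1,3),np.array(c["rvec"],float),np.array(c["tvec"],float),c["K"],np.array([c["k1"],0,0,0.]))[0].reshape(-1,2)
E
python3 - <<'E'
from h import *
c=imaging.read_camera("top"); im=c["img"]
cv2.imwrite("pics/c1.png",cv2.resize(im[230:320,170:330,::-1],None,fx=5,fy=5,interpolation=cv2.INTER_CUBIC))
cv2.imwrite("pics/c2.png",cv2.resize(im[165:255,328:470,::-1],None,fx=5.6,fy=5.6,interpolation=cv2.INTER_CUBIC))
R=cv2.Rodrigues(np.array(c["rvec"]))[0];print("cam",-R.T@c["tvec"])
i=im.astype(int); m=((i[...,0]>60)).astype(np.uint8)
n,l,s,cc=cv2.connectedComponentsWithStats(m)
for k in range(1,n):
    x,y,w,h,a=s[k]
    if a>30 and 150<x<480 and 80<y<330:
        r=cv2.minAreaRect(np.argwhere(l==k)[:,::-1].astype(np.float32))
        b=world(c,cv2.boxPoints(r),np.full(4,0.02)); ct=b.mean(0)
        print(s[k],np.round(r[0],1),ct.round(4),"sides",[(round(float(np.linalg.norm(b[j+1]-b[j])),4),round(float(np.degrees(np.arctan2(*(b[j+1]-b[j])[1::-1]))),1)) for j in (0,1)])
E
```

```text
cam [0.35231621 0.00557426 1.2430368 ]
[266 299  19  21 220] [275.1 309.7] [0.36   0.1023 0.02  ] sides [(0.0476, -34.6), (0.0332, -124.5)]
```

View pics/c1.png

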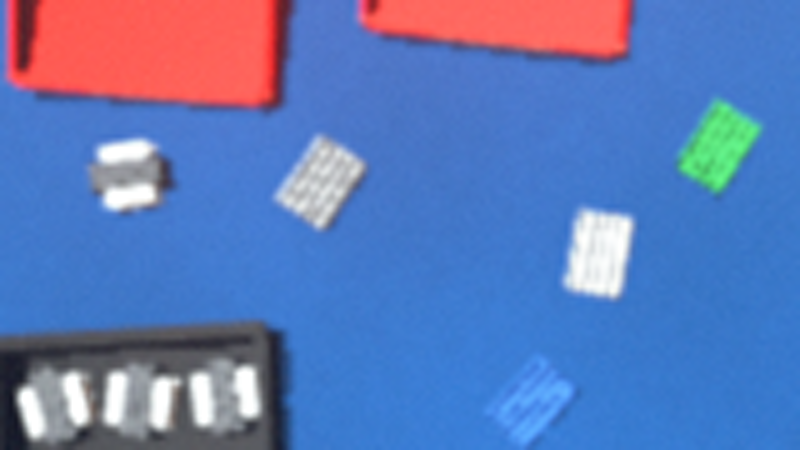

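View pics/c2.png

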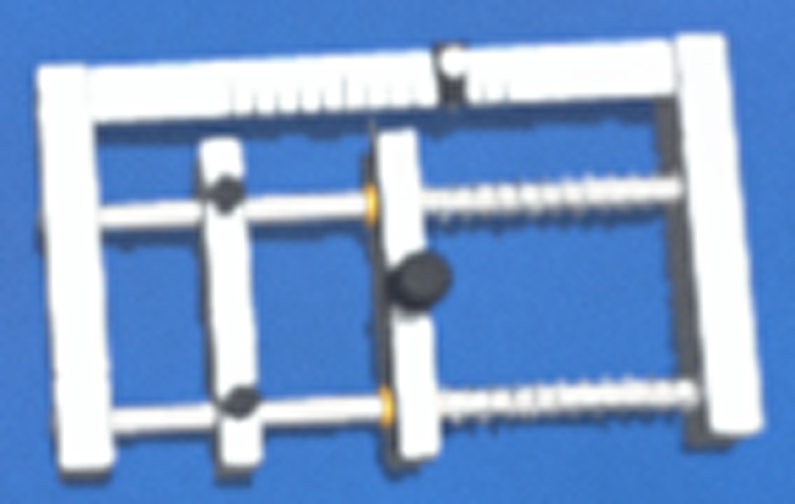

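The enlarged crops confirm:
- **Bare aluminium sinks:** crop 1 (321,182) and (599,253). Green (720,145) and blue (530,400) are look-alikes.
- **Transformer:** crop 1 (131,174), its core running roughly across the image.
- **Holder:** crop 2 shows the pointer tip at about (372,122), the cursor point at about (455,105) and the knob at (419,280).

```bash
python3 - <<'E'
from h import *
c=imaging.read_camera("top"); im=c["img"]
cv2.imwrite("pics/c3.png",cv2.resize(im[158:258,165:310,::-1],None,fx=5.5,fy=5.5,interpolation=cv2.INTER_CUBIC))
W=lambda p,z,s,o: world(c,(np.array(p,float)+.5)/s-.5+np.array(o),np.full(len(p),z))
A=(5,(170,230)); B=(5.6,(328,165))
for n,p in (("s1",[(320,135),(365,165),(322,230),(277,200)]),("s2",[(580,208),(633,215),(618,298),(565,290)])):
    w=W(p,.02,*A); d=w[3]-w[0]+w[2]-w[1]; print(n,w.mean(0).round(4),"long",np.linalg.norm(d)/2,"deg",np.degrees(np.arctan2(d[1],d[0])))
w=W([(90,177),(172,172),(127,152),(131,197)],.028,*A);print("trafo",w.mean(0).round(4),[np.degrees(np.arctan2(*(w[i]-w[j])[1::-1])).round(1) for i,j in ((0,1),(2,3))],np.linalg.norm(w[0]-w[1]))
w=W([(38,67),(84,67),(113,468),(62,472),(677,35),(724,35),(762,430),(710,436)],.052,*B);print("holder",w.round(4),w.mean(0).round(4))
print("blk dirs",[np.degrees(np.arctan2(*(w[i]-w[j])[1::-1])).round(1) for i,j in ((0,3),(1,2),(4,7),(5,6),(0,4),(3,7))])
print("knob",W([(421,280)],.101,*B)); print("ptr",W([(372,122)],.043,*B)); print("mark",W([(455,105)],.046,*B))
for n,z,p in (("binT corners+lip",.0,[(172,249),(224,251)]),("binS",0,[(242,237),(295,241)]),("backs",.05,[(178,176),(231,179),(248,165),(304,169)])):
    print(n,world(c,p,np.full(len(p),z)).round(4))
E
```

```text
s1 [0.4641 0.2057 0.02  ] long 0.03786141518727588 deg 148.1148492844013
s2 [0.4317 0.0691 0.02  ] long 0.040697208983507274 deg 170.77641204475393
trafo [0.466 0.298 0.028] [np.float64(94.3), np.float64(7.7)] 0.04026445557503071
holder [[ 0.6832 -0.0372  0.052 ]
 [ 0.6835 -0.0573  0.052 ]
 [ 0.5076 -0.0704  0.052 ]
 [ 0.5056 -0.0486  0.052 ]
 [ 0.7019 -0.3174  0.052 ]
 [ 0.7023 -0.3382  0.052 ]
 [ 0.5274 -0.3493  0.052 ]
 [ 0.5245 -0.3267  0.052 ]] [ 0.6045 -0.1931  0.052 ]
blk dirs [np.float64(3.7), np.float64(4.3), np.float64(3.0), np.float64(3.6), np.float64(93.8), np.float64(93.9)]
knob [[ 0.58109248 -0.19440035  0.101     ]]
ptr [[ 0.66292674 -0.18404676  0.043     ]]
mark [[ 0.6703431  -0.22011766  0.046     ]]
binT corners+lip [[0.5067 0.3662 0.    ]
 [0.5034 0.2348 0.    ]]
binS [[0.5392 0.1909 0.    ]
 [0.5308 0.058  0.    ]]
backs [[0.6814 0.3468 0.05  ]
 [0.6749 0.2154 0.05  ]
 [0.7107 0.1749 0.05  ]
 [0.702  0.0372 0.05  ]]
```

View pics/c3.png

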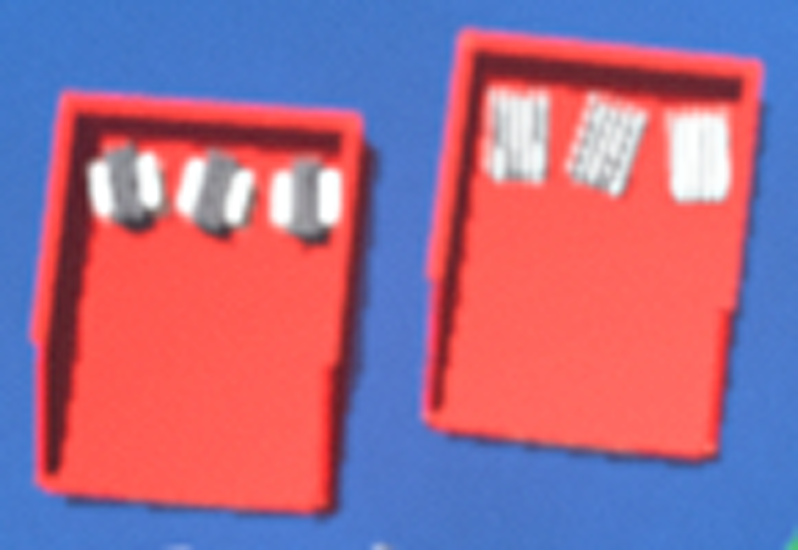

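Crop 3 confirms the bins: the left one at (200,300) holds three transformers, the right one at (590,240) three heat sinks. Both have an empty front floor. The measured sizes and heights fit the given ones, so I set out for the nearest sink.

```bash
python3 -m crank '[[[0.17,0.45,0],-0.139,1],[[0.17,0.45,0],-0.139,1],[[0.17,0.45,0],-0.139,1],[[0.17,0.45,0],-0.139,1],[[0.17,0.45,0],-0.139,1]]' 60
python3 -m crank '[[[0.17,0.45,0],0,1],[[0.17,0.45,0],0,1],[[0.17,0.45,0],0,1],[[0.17,0.45,0],0,1],[[0.17,0.45,0],0,1]]'
```

```text
t: 0.7
eef_pos: [0.2602, -0.3725, 0.2501]
orientation: [-3.132, 0.24, 0.0]
force: [0.8, 0.5, 0.4]
opening: 1.002
gripper_force: 0.0
t: 1.2
eef_pos: [0.3452, -0.1478, 0.2504]
orientation: [-3.132, 0.24, -0.001]
force: [0.6, -0.5, 0.3]
opening: 1.001
gripper_force: 0.0
```

```bash
python3 -m crank '[[[0.174,0.434,-0.1],0,1],[[0.174,0.434,-0.1],0,1],[[0.174,0.434,-0.1],0,1],[[0.174,0.434,-0.1],0,1],[[0.174,0.434,-0.1],0,1]]'
python3 -m crank '[[[0,0,-0.06],0,1],[[0,0,-0.06],0,1],[[0,0,-0.06],0,1]]'
python3 - <<'E'
from h import *
c=imaging.read_camera("wrist"); cv2.imwrite("pics/w1.png",c["img"][:,:,::-1])
s=status.read_state(); print(s["eef_pos"],s["orientation"]); print(pix(c,[[.4317,.0691,.02],[s["eef_pos"][0],s["eef_pos"][1],.02],[.4417,.0691,.02]]))
E
```

```text
t: 1.7
eef_pos: [0.4325, 0.0696, 0.1999]
orientation: [-3.132, 0.238, -0.001]
force: [-0.1, -0.4, -0.2]
opening: 0.999
gripper_force: 0.0
t: 2.0
eef_pos: [0.4313, 0.0667, 0.1702]
orientation: [3.132, -0.24, -0.003]
force: [0.9, -0.2, 0.9]
opening: 0.996
gripper_force: 0.0
[0.43187581 0.06651207 0.17088173] [ 3.13215991e+00 -2.40870216e-01 -5.35021962e-04]
[[316.80402369 230.14294411]
 [320.54600546 229.32739333]
 [314.50055686 215.87249333]]
```

View pics/w1.png

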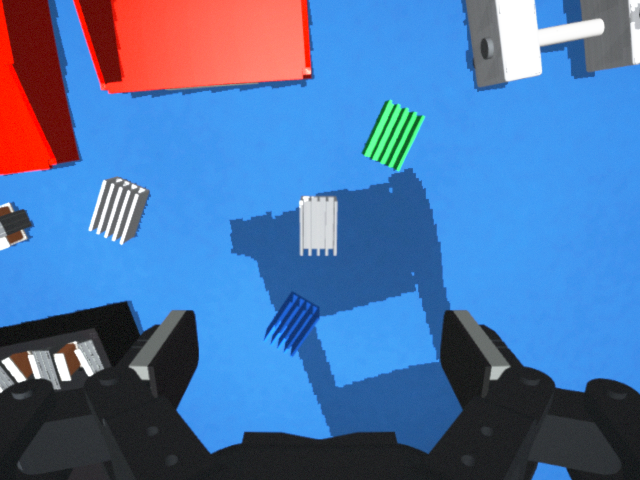

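The wrist view shows the bare sink 2 centred at about (319,223), with its fins parallel to the pads, between green (394,135) and blue (292,323). Sink 1 is at about (119,210).

```bash
python3 - <<'E'
from h import *
c=imaging.read_camera("wrist")
print(world(c,[(319,223),(300,197),(337,197),(300,250),(337,250)],np.full(5,.02)).round(4))
w=world(c,[(113,178),(149,188),(125,243),(90,230)],np.full(4,.02));d=w[0]-w[3]+w[1]-w[2];print(w.mean(0),np.linalg.norm(d)/2,np.degrees(np.arctan2(d[1],d[0])))
print(status.read_state()["eef_pos"])
E
```

```text
[[0.4371 0.0667 0.02  ]
 [0.4566 0.0765 0.02  ]
 [0.4528 0.0522 0.02  ]
 [0.4203 0.0826 0.02  ]
 [0.4164 0.0574 0.02  ]]
[0.46713454 0.19999825 0.02      ] 0.04282872816019793 -38.90839357363877
[0.43228948 0.06640091 0.17126488]
```

```bash
python3 -m crank '[[[0.008,0,-0.08],0,0.6],[[0.008,0,-0.16],0,0.6],[[0.008,0,-0.22],0,0.6],[[0.008,0,-0.26],0,0.6],[[0.008,0,-0.26],0,0.6]]'
python3 -m crank '[[[0,0,-0.02],0,0.6],[[0,0,-0.036],0,0.6],[[0,0,-0.036],0,0.6]]'
python3 -m crank '[[[0,0,0],0,0.2],[[0,0,0],0,0],[[0,0,0],0,0],[[0,0,0],0,0],[[0,0,0],0,0]]' 50
```

```text
t: 2.6
eef_pos: [0.4351, 0.0661, 0.0393]
orientation: [3.132, -0.242, -0.004]
force: [0.4, -0.4, 0.2]
opening: 0.598
gripper_force: 0.0
t: 2.9
eef_pos: [0.4362, 0.0669, 0.0223]
orientation: [-3.132, 0.24, -0.001]
force: [0.5, 0.5, -0.7]
opening: 0.602
gripper_force: 0.0
t: 3.4
eef_pos: [0.4364, 0.0671, 0.023]
orientation: [-3.132, 0.24, -0.001]
force: [-1.2, 0.7, 5.4]
opening: 0.278
gripper_force: 49.3
```

```bash
python3 -m crank '[[[0,0,0.04],0,0],[[0,0,0.12],0,0],[[0,0,0.2],0,0],[[0.06,0.01,0.2],-0.04,0],[[0.12,0.02,0.2],-0.08,0]]'
python3 -m crank '[[[0.04,0.01,0],-0.2,0],[[0.08,0.014,0],-0.2,0],[[0.12,0.02,0],-0.2,0],[[0.16,0.024,0],-0.2,0],[[0.192,0.028,0],-0.2,0]]'
python3 -m crank '[[[0,0,0],-0.2,0],[[0,0,0],-0.2,0],[[0,0,0],-0.2,0],[[0,0,0],-0.2,0],[[0,0,0],-0.2,0]]'
python3 -c "
from h import *
c=imaging.read_camera('wrist'); cv2.imwrite('pics/w2.png',c['img'][:,:,::-1]); print(pix(c,[[.592,.091,.003],[.62,.115,.003]]))"
```

```text
t: 3.9
eef_pos: [0.4976, 0.0773, 0.1249]
orientation: [-3.075, 0.638, -0.007]
force: [1.1, -0.1, -0.9]
opening: 0.28
gripper_force: 49.3
t: 4.4
eef_pos: [0.5932, 0.0912, 0.1228]
orientation: [-2.728, 1.558, -0.001]
force: [-0.2, 0.7, -0.1]
opening: 0.279
gripper_force: 49.2
t: 4.9
eef_pos: [0.586, 0.0444, 0.1101]
orientation: [-2.151, 2.136, 0.117]
force: [-1.0, -0.1, 0.2]
opening: 0.274
gripper_force: 49.2
[[313.71964265 295.83135156]
 [269.80995328 327.54098229]]
```

View pics/w2.png

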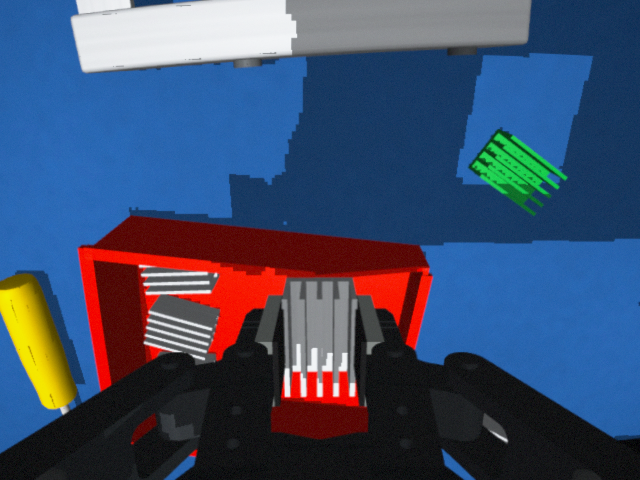

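```bash
python3 -c "
from h import *
s=status.read_state(); print(s['joint_pos'].round(3),s['eef_pos'],s['orientation'],s['force'],s['qvel'].round(2))"
```

```text
[-0.     0.456  1.848  0.177  0.826  3.016] [0.58473876 0.04327237 0.10918159] [-2.15042572  2.13910351  0.11791637] [-1.20725914 -1.3287635  -1.93618292] [ 0.04  0.01 -0.02 -0.06  0.04  0.  ]
```

Joint 6 ran into its limit, so I turn back the other way, at height.

```bash
python3 -m crank '[[[0,0,0.02],0.23,0],[[0,0,0.02],0.23,0],[[0,0,0.02],0.23,0],[[0,0,0.02],0.23,0],[[0,0,0.02],0.23,0]]'
python3 -m crank '[[[0,0,0],0.23,0],[[0,0,0],0.23,0],[[0,0,0],0.23,0],[[0,0,0],0.23,0],[[0,0,0],0.23,0]]'
python3 -m crank '[[[0,0,0],0.23,0],[[0,0,0],0.23,0],[[0,0,0],0.23,0],[[0,0,0],0.23,0],[[0,0,0],0.23,0]]'
python3 -c "
from h import *
s=status.read_state(); print(s['joint_pos'].round(3),np.degrees(np.arctan2(*cv2.Rodrigues(s['orientation'])[0][1::-1,1])))"
```

```text
t: 5.45
eef_pos: [0.5862, 0.0457, 0.1203]
orientation: [-2.806, 1.236, 0.167]
force: [-0.1, 0.6, -0.8]
opening: 0.276
gripper_force: 49.2
t: 5.95
eef_pos: [0.5862, 0.0458, 0.1202]
orientation: [-3.103, 0.166, 0.198]
force: [0.5, 0.1, -0.5]
opening: 0.281
gripper_force: 49.2
t: 6.45
eef_pos: [0.5862, 0.0459, 0.1203]
orientation: [2.969, 0.944, -0.202]
force: [0.5, -0.1, 0.5]
opening: 0.276
gripper_force: 49.2
[ 0.101  0.503  1.731 -0.053  1.031  1.086] -54.80709340038426
```

```bash
cat > st.py <<'E'
from h import *
s=status.read_state(); R=cv2.Rodrigues(s['orientation'])[0]
print('j',s['joint_pos'].round(3),'tcp',s['eef_pos'].round(4),'close',np.degrees(np.arctan2(R[1,1],R[0,1])).round(1),'tilt deg in tool x,y',np.degrees((R.T@[0,0,-1])[:2]).round(2))
E
python3 st.py
for i in 1; do
python3 -m crank '[[[0,0,0.02],0.23,0],[[0,0,0.02],0.23,0],[[0,0,0.02],0.23,0],[[0,0,0.02],0.23,0],[[0,0,0.02],0.23,0]]' >/dev/null
python3 -m crank '[[[0,0,0],0.23,0],[[0,0,0],0.23,0],[[0,0,0],0.23,0],[[0,0,0],0.23,0],[[0,0,0],0.23,0]]' >/dev/null
python3 st.py
python3 -m crank '[[[0,0,0],0.23,0],[[0,0,0],0.23,0],[[0,0,0],0.23,0],[[0,0,0],0.23,0],[[0,0,0],0.23,0]]' >/dev/null
python3 -m crank '[[[0,0,0],0.23,0],[[0,0,0],0.23,0],[[0,0,0],0.23,0],[[0,0,0],0.23,0],[[0,0,0],0.23,0]]' >/dev/null
python3 -m crank '[[[0,0,0],0.23,0],[[0,0,0],0.23,0],[[0,0,0],0.23,0],[[0,0,0],0.23,0],[[0,0,0],0.23,0]]'
python3 st.py; done
```

```text
j [ 0.101  0.503  1.731 -0.053  1.031  1.086] tcp [0.5862 0.0459 0.1203] close -54.8 tilt deg in tool x,y [7.39 1.2 ]
j [ 0.147  0.427  1.834 -0.171  0.865 -0.233] tcp [0.5861 0.0459 0.1303] close 28.0 tilt deg in tool x,y [7.42 1.26]
t: 8.95
eef_pos: [0.5861, 0.0458, 0.1303]
orientation: [-1.561, 2.584, 0.072]
force: [0.7, 0.3, -0.2]
opening: 0.28
gripper_force: 49.2
j [ 0.019  0.403  1.875  0.144  0.788 -2.736] tcp [0.5861 0.0458 0.1303] close 152.2 tilt deg in tool x,y [7.34 1.27]
```

```bash

python3 -m crank '[[[0,0,0],0.1,0],[[0,0,0],0.1,0],[[0,0,0],0.1,0]]' >/dev/null; python3 st.py
python3 -m crank '[[[0,0,0],0.03,0]]' >/dev/null;python3 -m crank '[[[0,0,0],0,0]]' >/dev/null; python3 st.py
python3 -m crank '[[[0,0,0],0.03,0]]' >/dev/null;python3 -m crank '[[[0,0,0],0,0]]' >/dev/null; python3 st.py
```

```text
j [ 0.03   0.416  1.846  0.141  0.838 -3.014] tcp [0.587  0.053  0.1318] close 169.1 tilt deg in tool x,y [6.41 1.29]
j [ 0.074  0.417  1.835  0.098  0.852 -3.017] tcp [0.5868 0.0688 0.1341] close 173.5 tilt deg in tool x,y [4.56 1.46]
j [ 0.116  0.418  1.828  0.056  0.861 -3.017] tcp [0.5853 0.0834 0.1351] close 177.4 tilt deg in tool x,y [2.72 1.59]
```

Working as expected: the tilt is cancelling. I continue a little further.

```bash

python3 -m crank '[[[0,0,0],0.03,0]]' >/dev/null;python3 -m crank '[[[0,0,0],0,0]]' >/dev/null; python3 st.py
python3 -m crank '[[[0,0,0],0.015,0]]' >/dev/null;python3 -m crank '[[[0,0,0],0,0]]' >/dev/null; python3 st.py
```

```text
j [ 0.158  0.419  1.826  0.014  0.864 -3.017] tcp [0.5829 0.0979 0.1352] close -178.6 tilt deg in tool x,y [0.86 1.75]
j [ 0.178  0.419  1.826 -0.007  0.864 -3.017] tcp [0.5816 0.1046 0.135 ] close -176.7 tilt deg in tool x,y [-0.09  1.85]
```

```bash

python3 -m crank '[[[0.02,-0.027,0],-0.05,0],[[0.02,-0.027,-0.05],-0.05,0],[[0.02,-0.027,-0.12],-0.05,0],[[0.02,-0.027,-0.18],-0.05,0],[[0.02,-0.027,-0.2],-0.05,0]]' >/dev/null
python3 -m crank '[[[0,0,-0.014],0,0],[[0,0,-0.014],0,0]]'; python3 st.py
python3 -m crank '[[[0,0,0],0,0.45],[[0,0,0],0,0.45],[[0,0,0],0,0.45]]' 
python3 -m crank '[[[0,0,0.06],0,0.45],[[0,0,0.16],0,0.45],[[0,0,0.24],0,0.6],[[0,0,0.24],0,0.6]]' ; python3 st.py
```

```text
t: 10.75
eef_pos: [0.592, 0.0906, 0.0281]
orientation: [-2.093, 2.315, -0.039]
force: [-0.3, -0.1, -1.0]
opening: 0.278
gripper_force: 49.2
j [ 0.155  0.587  1.853 -0.015  0.671 -2.875] tcp [0.592  0.0906 0.0281] close 174.2 tilt deg in tool x,y [-0.08  1.84]
t: 11.05
eef_pos: [0.5925, 0.0909, 0.0292]
orientation: [-2.093, 2.313, -0.04]
force: [0.6, -0.1, -0.3]
opening: 0.451
gripper_force: 0.0
t: 11.45
eef_pos: [0.5955, 0.0914, 0.1546]
orientation: [-2.088, 2.308, -0.048]
force: [0.9, -0.6, 0.3]
opening: 0.599
gripper_force: 0.0
j [ 0.155  0.405  1.795 -0.012  0.9   -2.879] tcp [0.5955 0.0914 0.1546] close 174.3 tilt deg in tool x,y [0.07 2.43]
```

```bash

python3 -m crank '[[[-0.09,0.08,0],-0.22,0.6],[[-0.09,0.08,0],-0.22,0.6],[[-0.09,0.08,0],-0.22,0.6],[[-0.09,0.08,0],-0.22,0.6],[[-0.09,0.08,0],-0.22,0.6]]' >/dev/null
python3 -m crank '[[[-0.09,0.08,0],-0.22,0.6],[[-0.09,0.08,0],-0.22,0.6],[[-0.09,0.08,0],-0.22,0.6],[[-0.09,0.08,0],-0.22,0.6],[[-0.09,0.08,0],-0.22,0.6]]' >/dev/null
python3 -m crank '[[[-0.076,0.062,0],-0.22,0.6],[[-0.076,0.062,0],-0.22,0.6],[[-0.076,0.062,0],-0.22,0.6],[[-0.076,0.062,0],-0.22,0.6],[[-0.076,0.062,0],-0.22,0.6]]'
python3 st.py
python3 -c "
from h import *
c=imaging.read_camera('wrist'); cv2.imwrite('pics/w3.png',c['img'][:,:,::-1]); print(pix(c,[[.4641,.2057,.02],[.4671,.2,.02],[.466,.298,.028]]))"
```

```text
t: 12.95
eef_pos: [0.4637, 0.2019, 0.1481]
orientation: [-0.937, -2.987, 0.047]
force: [0.3, -0.7, 0.6]
opening: 0.605
gripper_force: 0.0
j [ 0.418  0.312  1.959 -0.02   0.899 -0.532] tcp [0.4637 0.2019 0.1481] close 55.2 tilt deg in tool x,y [-0.07  1.84]
[[329.40786706 236.6918108 ]
 [324.63039565 245.43389595]
 [463.85492076 155.41636281]]
```

View pics/w3.png

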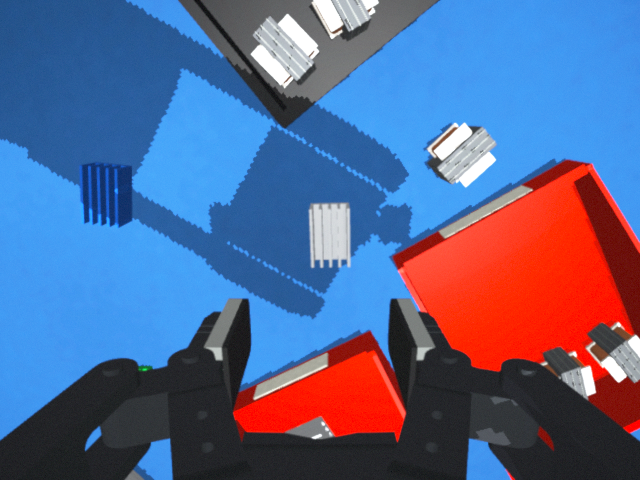

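The wrist view shows sink 1 centred at about (330,232), aligned with the pads, and the transformer core from about (439,173) to (494,138), centred at about (466,155).

```bash
python3 - <<'E'
from h import *
c=imaging.read_camera("wrist")
print(world(c,[(330,232),(310,204),(350,204),(350,262),(310,262)],np.full(5,.02)).round(4))
w=world(c,[(439,174),(494,139),(466,156)],np.full(3,.028));d=w[1]-w[0];print(w.round(4),np.linalg.norm(d),np.degrees(np.arctan2(d[1],d[0])))
E
```

```text
[[0.4619 0.2077 0.02  ]
 [0.4404 0.2077 0.02  ]
 [0.4543 0.2278 0.02  ]
 [0.4853 0.2069 0.02  ]
 [0.4709 0.186  0.02  ]]
[[0.4675 0.2806 0.028 ]
 [0.4682 0.3169 0.028 ]
 [0.4675 0.2988 0.028 ]] 0.03629085364263702 88.86540060633746
```

```bash

python3 -m crank '[[[-0.002,0.008,-0.08],0,0.6],[[-0.002,0.008,-0.16],0,0.6],[[-0.002,0.008,-0.21],0,0.6],[[-0.002,0.008,-0.24],0,0.6],[[-0.002,0.008,-0.25],0,0.6]]'
python3 -m crank '[[[0,0,0],0,0.6],[[0,0,0],0,0.2],[[0,0,0],0,0],[[0,0,0],0,0],[[0,0,0],0,0]]' 50
python3 st.py
```

```text
t: 13.55
eef_pos: [0.4617, 0.2053, 0.0215]
orientation: [-0.924, -2.989, 0.051]
force: [0.3, 0.1, 0.6]
opening: 0.6
gripper_force: 0.0
t: 14.05
eef_pos: [0.4635, 0.2061, 0.0243]
orientation: [-0.929, -2.991, 0.046]
force: [-1.3, -0.2, 5.4]
opening: 0.28
gripper_force: 49.3
j [ 0.425  0.519  2.015 -0.026  0.634 -0.522] tcp [0.4635 0.2061 0.0243] close 55.5 tilt deg in tool x,y [-0.03  1.76]
```

```bash

python3 -m crank '[[[0,0,0.06],0,0],[[0,0,0.14],0,0],[[0,0,0.2],-0.04,0],[[0.04,-0.02,0.2],-0.08,0],[[0.08,-0.04,0.2],-0.12,0]]' >/dev/null
python3 -m crank '[[[0.05,-0.02,0],-0.22,0],[[0.1,-0.04,0],-0.22,0],[[0.15,-0.07,0],-0.22,0],[[0.19,-0.082,0],-0.22,0],[[0.19,-0.082,0],-0.22,0]]' >/dev/null
python3 -m crank '[[[0,0,0],0,0],[[0,0,-0.05],0,0],[[0,0,-0.12],0,0],[[0,0,-0.17],0,0],[[0,0,-0.17],0,0]]'; python3 st.py
```

```text
t: 15.55
eef_pos: [0.5949, 0.1445, 0.0354]
orientation: [-2.305, -2.093, 0.04]
force: [0.4, -0.3, 0.2]
opening: 0.274
gripper_force: 49.4
j [0.23  0.613 1.772 0.017 0.793 0.314] tcp [0.5949 0.1445 0.0354] close -5.5 tilt deg in tool x,y [0.02 2.16]
```

```bash

python3 -m crank '[[[0,0,-0.012],0,0],[[0,0,-0.016],0,0],[[0,0,-0.016],0,0]]'
python3 -m crank '[[[0,0,0],0,0.45],[[0,0,0],0,0.45],[[0,0,0],0,0.45]]' 
python3 -m crank '[[[0,0,0.06],0,0.45],[[0,0,0.16],0,0.45],[[0,0,0.24],0,0.7],[[0,0,0.24],0,0.7]]' ; python3 st.py
```

```text
t: 15.85
eef_pos: [0.5984, 0.145, 0.0312]
orientation: [-2.311, -2.092, 0.03]
force: [0.8, -0.5, 0.3]
opening: 0.277
gripper_force: 49.4
t: 16.15
eef_pos: [0.5981, 0.1448, 0.0306]
orientation: [-2.311, -2.091, 0.031]
force: [0.3, -0.5, -0.7]
opening: 0.446
gripper_force: 0.0
t: 16.55
eef_pos: [0.6013, 0.1456, 0.1563]
orientation: [-2.315, -2.094, 0.019]
force: [0.8, -0.8, 0.5]
opening: 0.7
gripper_force: 0.0
j [0.229 0.452 1.712 0.014 0.997 0.321] tcp [0.6013 0.1456 0.1563] close -5.7 tilt deg in tool x,y [-0.26  1.32]
```

```bash

python3 -m crank '[[[-0.1,0.12,0],0.22,0.7],[[-0.1,0.12,0],0.22,0.7],[[-0.1,0.12,0],0.22,0.7],[[-0.1,0.12,0],0.22,0.7],[[-0.1,0.12,0],0.22,0.7]]' >/dev/null
python3 -m crank '[[[-0.1,0.12,0],0.22,0.7],[[-0.1,0.12,0],0.22,0.7],[[-0.1,0.12,0],0.22,0.7],[[-0.1,0.12,0],0.22,0.7],[[-0.1,0.12,0],0.22,0.7]]' >/dev/null
python3 -m crank '[[[-0.064,0.067,0],0.104,0.7],[[-0.064,0.067,0],0.104,0.7],[[-0.064,0.067,-0.05],0.104,0.7],[[-0.064,0.067,-0.1],0.104,0.7],[[-0.064,0.067,-0.1],0.104,0.7]]'
python3 st.py
python3 - <<'E'
from h import *
c=imaging.read_camera("wrist"); cv2.imwrite("pics/w4.png",c["img"][:,:,::-1]); print(pix(c,[[.467,.2985,.028],[.592,.091,.02],[.598,.145,.02]]))
E
```

```text
t: 18.05
eef_pos: [0.4637, 0.2971, 0.0972]
orientation: [0.06, -3.135, 0.055]
force: [0.5, -0.1, -0.6]
opening: 0.703
gripper_force: 0.0
j [ 0.583  0.444  1.897 -0.037  0.824 -1.001] tcp [0.4637 0.2971 0.0972] close 92.2 tilt deg in tool x,y [-0.35  2.02]
[[324.91778519 277.84352873]
 [ -2.08056837 435.79477898]
 [ 75.49436754 452.83772141]]
```

View pics/w4.png

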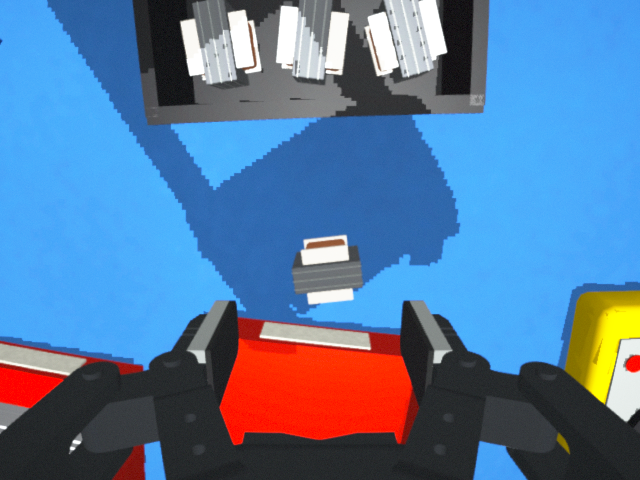

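The transformer's core top is at about (328,280), within 1 mm of the prediction, but turned about 5° more. I correct that and grasp.

```bash

python3 -m crank '[[[0,0.002,-0.05],0.026,0.7],[[0,0.002,-0.1],0.026,0.7],[[0,0.002,-0.13],0.026,0.7],[[0,0.002,-0.148],0.026,0.7],[[0,0.002,-0.148],0.026,0.7]]'
python3 -m crank '[[[0,0,0],0,0.3],[[0,0,0],0,0],[[0,0,0],0,0],[[0,0,0],0,0],[[0,0,0],0,0]]' 60
python3 st.py
```

```text
t: 18.6
eef_pos: [0.4656, 0.2991, 0.0257]
orientation: [0.188, -3.135, 0.052]
force: [-0.5, -1.0, -0.6]
opening: 0.702
gripper_force: 0.0
t: 19.1
eef_pos: [0.4665, 0.2997, 0.0275]
orientation: [-0.188, 3.133, -0.049]
force: [-0.3, -1.1, 5.6]
opening: 0.38
gripper_force: 59.3
j [ 0.585  0.557  1.92  -0.045  0.679 -1.07 ] tcp [0.4665 0.2997 0.0275] close 96.9 tilt deg in tool x,y [0.01 1.81]
```

```bash

python3 -m crank '[[[0,0,0.06],0,0],[[0,0,0.14],0,0],[[0,0,0.2],-0.04,0],[[0.04,0,0.2],-0.072,0],[[0.1,-0.006,0.2],-0.072,0]]' >/dev/null
python3 -m crank '[[[0.06,-0.006,0],0,0],[[0.11,-0.01,0],0,0],[[0.11,-0.01,0],0,0],[[0.11,-0.01,-0.06],0,0],[[0.11,-0.01,-0.13],0,0]]'
python3 -m crank '[[[0,0,-0.04],0,0],[[0,0,-0.056],0,0],[[0,0,-0.056],0,0],[[0,0,-0.056],0,0]]'; python3 st.py
```

```text
t: 20.1
eef_pos: [0.5717, 0.2919, 0.0624]
orientation: [0.167, 3.137, -0.047]
force: [0.3, -0.2, -0.7]
opening: 0.382
gripper_force: 60.1
t: 20.5
eef_pos: [0.5712, 0.2917, 0.0343]
orientation: [-0.166, -3.135, 0.05]
force: [0.2, -0.6, 0.0]
opening: 0.384
gripper_force: 60.0
j [ 0.483  0.641  1.717 -0.036  0.802 -0.956] tcp [0.5712 0.2917 0.0343] close 83.9 tilt deg in tool x,y [-0.02  1.81]
```

```bash

python3 -m crank '[[[0,0,-0.003],0,0.38],[[0,0,-0.003],0,0.6],[[0,0,-0.003],0,0.6],[[0,0,-0.003],0,0.6]]'
python3 -m crank '[[[0,0,0.06],0,0.6],[[0,0,0.14],0,0.6],[[0,0,0.24],0,0.6],[[0,0,0.3],0,0.5],[[0,0,0.3],0,0.5]]' >/dev/null
python3 -m crank '[[[0.01,-0.486,0],0.055,0.5],[[0.01,-0.486,0],0.055,0.5],[[0.01,-0.486,0],0.055,0.5],[[0.01,-0.486,0],0.055,0.5],[[0.01,-0.486,0],0.055,0.5]]' >/dev/null
python3 -m crank '[[[0.01,-0.486,0],0,0.5],[[0.01,-0.486,0],0,0.5],[[0.01,-0.486,0],0,0.5],[[0.01,-0.486,0],0,0.5],[[0.01,-0.486,0],0,0.5]]'
python3 -m crank '[[[0,0,0],0,0.5],[[0,0,0],0,0.5]]' >/dev/null
python3 st.py
python3 - <<'E'
from h import *
c=imaging.read_camera("top"); im=c["img"]
t=cv2.resize(im[158:268,165:310,::-1],None,fx=2.7,fy=2.7,interpolation=cv2.INTER_CUBIC)
w=imaging.read_camera("wrist"); print(pix(w,[[.581,-.194,.101],[.663,-.184,.043],[.6703,-.22,.046]]))
o=np.zeros((480+297,800,3),np.uint8)
cv2.imwrite("pics/w5.png",np.hstack([cv2.resize(t,(391,297)),cv2.resize(w["img"][:,:,::-1],(396,297),interpolation=cv2.INTER_AREA)]))
np.savez("w5.npz",**{k:np.array(v) for k,v in w.items()})
E
```

```text
t: 20.9
eef_pos: [0.5711, 0.2914, 0.0321]
orientation: [-0.167, -3.134, 0.05]
force: [-0.2, 0.6, -0.1]
opening: 0.604
gripper_force: 0.0
t: 22.4
eef_pos: [0.58, -0.1971, 0.1808]
orientation: [0.103, -3.138, 0.051]
force: [0.9, 0.6, -0.3]
opening: 0.5
gripper_force: 0.0
j [-0.311  0.401  1.731 -0.036  1.    -1.927] tcp [ 0.58   -0.1955  0.1806] close 93.7 tilt deg in tool x,y [-0.16  1.81]
[[323.09307032 265.50322955]
 [331.18825646 348.84596275]
 [279.50330438 356.31115917]]
```

View pics/w5.png

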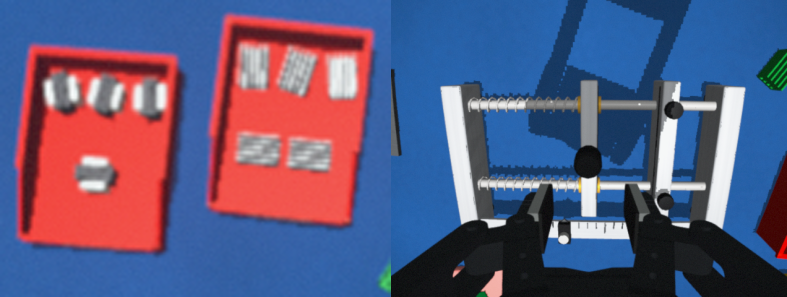

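All three parts lie in their bins. In the wrist half, the knob (196,160 in that half) is under the gripper as predicted. I descend on the knob, grip it and pull 30 mm first.

```bash

python3 -m crank '[[[0,0,-0.06],0,0.5],[[0,0,-0.12],0,0.5],[[0,0,-0.16],0,0.5],[[0,0,-0.178],0,0.5],[[0,0,-0.178],0,0.5]]'
python3 -m crank '[[[0,0,0],0,0.3],[[0,0,0],0,0.1],[[0,0,0],0,0],[[0,0,0],0,0],[[0,0,0],0,0]]' 80
python3 st.py
python3 -m crank '[[[0.001,-0.015,0],0,0],[[0.002,-0.03,0],0,0],[[0.003,-0.045,0],0,0],[[0.004,-0.06,0],0,0],[[0.004,-0.06,0],0,0]]'
python3 st.py
python3 - <<'E'
from h import *
w0=dict(np.load("w5.npz")); P=[.663,-.184,.043]; M=[.6703,-.22,.046]; P2=np.array(P)+[.002,-.03,0]
cr=[]
for c,p in ((w0,P),(imaging.read_camera("top"),P2),(imaging.read_camera("side"),P2),(imaging.read_camera("wrist"),P2)):
    q=pix(c,[p,M]); m=np.clip(q.mean(0).round().astype(int),[33,25],[606,454]); o=m-[33,25]
    print(q.round(1),"origin",o)
    k=cv2.resize(c["img"][o[1]:o[1]+50,o[0]:o[0]+66,::-1],(396,300),interpolation=cv2.INTER_CUBIC); cr.append(k)
cv2.imwrite("pics/m1.png",np.vstack([np.hstack(cr[:2]),np.hstack(cr[2:])]))
E
```

```text
t: 23.2
eef_pos: [0.5802, -0.1933, 0.0915]
orientation: [0.107, -3.137, 0.049]
force: [-1.0, -0.8, 1.1]
opening: 0.505
gripper_force: 0.0
t: 23.7
eef_pos: [0.5815, -0.1973, 0.0943]
orientation: [-0.105, 3.137, -0.057]
force: [-1.7, -15.8, -2.8]
opening: 0.263
gripper_force: 78.5
j [-0.312  0.512  1.784 -0.045  0.832 -1.919] tcp [ 0.5815 -0.1973  0.0943] close 93.8 tilt deg in tool x,y [0.04 2.09]
t: 24.2
eef_pos: [0.5832, -0.2242, 0.0942]
orientation: [-0.103, 3.139, -0.048]
force: [-2.3, 7.4, 6.6]
opening: 0.263
gripper_force: 79.1
j [-0.355  0.526  1.758 -0.038  0.846 -1.966] tcp [ 0.5832 -0.2242  0.0942] close 93.7 tilt deg in tool x,y [-0.02  1.76]
[[331.2 348.8]
 [279.5 356.3]] origin [272 328]
[[406.2 185.7]
 [408.8 183.4]] origin [374 160]
[[407.5 290.8]
 [411.2 291.5]] origin [376 266]
[[329.  434. ]
 [316.4 445.6]] origin [290 415]
```

View pics/m1.png

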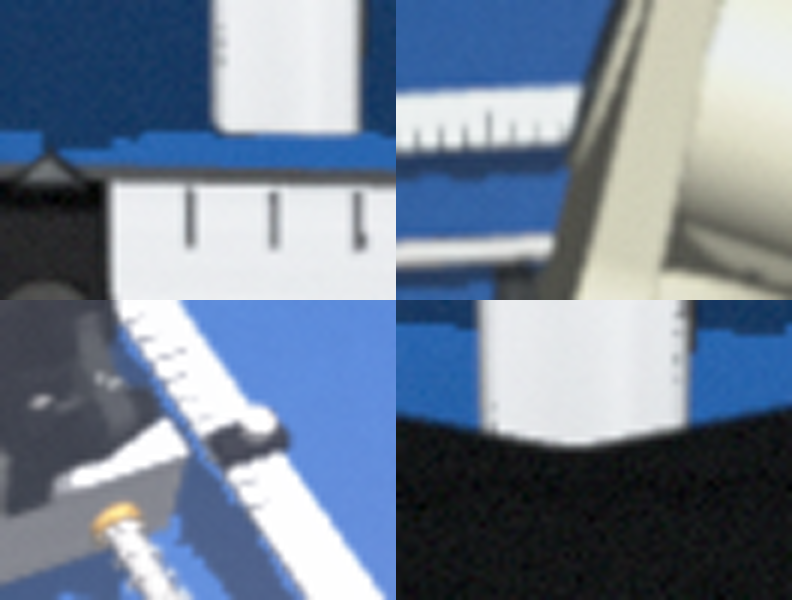

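In the top-left panel (wrist, before the pull) the mark tip is at crop (50,152) and the jaw's clamping-face edge at (361,130). In the bottom-right panel (after the pull) the face edge is at panel (294,50). I compute the remaining travel from these.

```bash
python3 - <<'E'
from h import *
w0=dict(np.load("w5.npz")); w1=imaging.read_camera("wrist")
f=lambda c,o,p,z: world(c,[(np.array(p)+.5)/6-.5+np.array(o)],np.array([z]))[0]
e=np.array([-np.sin(np.radians(3.8)),np.cos(np.radians(3.8)),0])
m=f(w0,(272,328),(50,152),.046); a=[f(w0,(272,328),p,.063) for p in ((360,128),(363,5))]
b=[f(w1,(290,415),p,.063) for p in ((294,20),(291,110))]
print(m.round(4),np.round(a,4),np.round(b,4)); print("mark",m@e,"face0",[x@e for x in a],"face1",[x@e for x in b])
print("top-cam mark",np.array([.6703,-.2201,0])@e,"ptr",np.array([.6629,-.184,0])@e)
s=status.read_state();print(s["eef_pos"]@e,np.array([.5815,-.1973,0])@e,s["force"])
E
```

```text
[ 0.6675 -0.2198  0.046 ] [[ 0.6513 -0.1845  0.063 ]
 [ 0.6364 -0.1853  0.063 ]] [[ 0.6382 -0.2114  0.063 ]
 [ 0.6465 -0.211   0.063 ]]
mark -0.26356163661476983 face0 [np.float64(-0.2272867411951668), np.float64(-0.2270846399713489)] face1 [np.float64(-0.2532348952023799), np.float64(-0.2533384163258545)]
top-cam mark -0.2640394986092003 ptr -0.2275284387408973
-0.26165306041733805 -0.23540450277662153 [-2.73064465  7.78786121  7.2075812 ]
```

```bash

python3 -m crank '[[[0.0004,-0.007,0],0,0],[[0.0008,-0.014,0],0,0],[[0.0014,-0.0204,0],0,0],[[0.0014,-0.0204,0],0,0],[[0.0014,-0.0204,0],0,0]]'
python3 - <<'E'
from h import *
e=np.array([-np.sin(np.radians(3.8)),np.cos(np.radians(3.8)),0])
w0=dict(np.load("w5.npz")); w1=imaging.read_camera("wrist")
def edge(c,r,a,b):
    g=c["img"][r,a:b,0].astype(float); d=-np.diff(g); k=int(d.argmax()); w=d[max(k-1,0):k+2]
    return a+.5+(np.arange(max(k-1,0),k+2)[:len(w)]*w).sum()/w.sum()
for c,rows in ((w0,(330,338,344)),(w1,(400,410,417,424))):
    print([(r,x:=edge(c,r,320,350),(world(c,[(x,r)],np.array([.063]))[0]@e).round(5)) for r in rows])
# mark tip column in w0: darkest column just above bar
s=status.read_state();print(s["eef_pos"]@e,s["force"],s["opening"],s["gripper_force"])
E
```

```text
t: 24.9
eef_pos: [0.5838, -0.2335, 0.0942]
orientation: [-0.103, 3.139, -0.047]
force: [-2.0, 8.5, 8.0]
opening: 0.262
gripper_force: 79.0
[(330, np.float64(331.44972067039106), np.float64(-0.22748)), (338, np.float64(331.36559139784947), np.float64(-0.22749)), (344, np.float64(331.3776595744681), np.float64(-0.22745))]
[(400, np.float64(338.73312883435585), np.float64(-0.26321)), (410, np.float64(336.72330097087377), np.float64(-0.26402)), (417, np.float64(337.44303797468353), np.float64(-0.26365)), (424, np.float64(338.28205128205127), np.float64(-0.26322))]
-0.2715974458035363 [-2.50392328  8.88945241  8.20377493] 0.2595367997871794 79.0390065824613
```

The face is at −263.4 mm along the holder's y and the mark at −263.6 mm, so they agree to within a few tenths of a millimetre. The grip is firm and the spring is held, so I hand in.

```bash
python3 -c "
from station import bot
print(bot.hand_in())"
```

```text
the job is handed in; nothing more can be done
None
```

The job is handed in at about 25 s of the 70 s: both heat sinks and the transformer are in their own bins, and the jaw is held against its spring with its pointer level with the cursor to within about 0.3 mm by the wrist camera, taking the pointer as flush with the clamping face because its tip was hidden after the pull.

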